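# Discard the rejected vial, then hold the carrier up level

### The job

One of the four vials in the blue carrier, the one with the grey cap, is a reject: take it out and drop it into the yellow discard bin, leaving the carrier standing on the bench meanwhile. Then take the carrier by its orange grip, lift it at least 10 cm clear of the bench and keep it there level and still with the three black-capped vials seated in it; finish while holding it in the air. Leave the other things on the bench where they are.

Things in the scene. Friction and masses are not known exactly. Their poses are not given: they have to be found in the camera images.
- carrier: blue loose vial carrier, 0.25 to 0.5 kg, at one side of the work area: block 56 (x) x 186 (y) x 26 mm (z) with sockets on its y axis at -74, -40, 40 and 74 mm, 23.5 mm wide, floor 8 mm above its underside. A orange grip stands in the middle, its top 88 mm above the underside. Origin: centre of the underside, z up; its y axis is within 0.3 rad of world y
- carrier_grip (a point): centre of the carrier's orange grip block, 70 mm above the carrier's underside, over its middle. The block is 18 mm thick along the carrier's x (close the fingers along this), 28 mm wide along its y and 36 mm high, with flat upright sides, on a 13 mm steel stem
- vial_grey: the rejected vial: glass vial with light GREY screw cap, 21 mm diameter, 45 mm high, 14 g, upright in one of the four sockets (any of them), where it stands out 26 mm above the block's top. Origin: centre of its underside, z along it to the cap
- discard_bin: yellow open-topped bin, loose, 0.45 kg, 120 (x) x 140 (y) x 70 mm (z), wall and floor 3 mm, a 6 mm rolled rim. Origin: centre of its underside. It stands on the bench at the other side of the work area from the carrier
- vial_black_1: good vial with BLACK screw cap, 21 mm diameter, 45 mm high, 14 g, upright in one of the sockets. Origin: centre of its underside, z to the cap
- vial_black_2: good vial with BLACK screw cap, 21 mm diameter, 45 mm high, 14 g, upright in one of the sockets. Origin: centre of its underside, z to the cap
- vial_black_3: good vial with BLACK screw cap, 21 mm diameter, 38 mm high, 14 g, upright in one of the sockets. Origin: centre of its underside, z to the cap
- spirit_lamp: bystander: glass spirit lamp with white cap, 82 mm wide, 85 mm high, at the right. Origin: centre of the underside
- bench_timer: bystander: small white timer, 66 x 64 x 19 mm, at the near left. Origin: centre of the underside
- tape: bystander: roll of tan tape lying flat, 96 mm wide, 25 mm high, at the near right. Origin: centre of the underside
- seed_case: wooden seed case with two little drawers, fixed on the bench in front of the robot, 170 (x) x 340 (y) x 62 mm high, its far edge at about x = 0.51; nothing to do with the job. Origin: centre of its underside
Things that resemble listed ones, but are neither listed nor needed, are in the scene too. Several things have the shape of the carrier; the one meant has the colours described above.

How it is judged (in metres and radians):
On the way:
1. the grey-capped vial lies released in the discard bin while the carrier still stands on the bench (x of vial_grey in the frame of discard_bin between -0.058 and 0.058 m and y of vial_grey in the frame of discard_bin between -0.068 and 0.068 m and z of vial_grey in the frame of discard_bin between -0.002 and 0.055 m and angle between discard_bin's own z axis and vertical below 0.15 rad and height (world z) of discard_bin below 0.01 m and contact force between the fingers and vial_grey below 0.1 N and height (world z) of carrier below 0.006 m and angle between carrier's own z axis and vertical below 0.1 rad), for 0.2 s.
At the end, for the whole second after the job is handed in: Carrier held by its grip (TCP within 45 mm of it), underside over 95 mm up, within 0.12 rad of level, below 20 mm/s and 0.15 rad/s, carried by nothing else; black-capped vials seated (under 16 mm above its underside, lean under 0.25 rad); grey-capped vial released in the standing bin (height (world z) of carrier above 0.095 m and angle between carrier's own z axis and vertical below 0.12 rad and linear speed of carrier below 0.02 m/s and angular speed of carrier below 0.15 rad/s and contact force between the fingers and carrier above 2 N and distance between the grasp point and carrier_grip below 0.045 m and contact force between carrier and seed_case below 0.1 N and contact force between carrier and discard_bin below 0.1 N and z of vial_black_1 in the frame of carrier between 0.003 and 0.016 m and x of vial_black_1 in the frame of carrier between -0.012 and 0.012 m and y of vial_black_1 in the frame of carrier between -0.086 and 0.086 m and angle between the z axis of each of vial_black_1, vial_black_2, vial_black_3 and the z axis of carrier, either way round below 0.25 rad and z of vial_black_2 in the frame of carrier between 0.003 and 0.016 m and x of vial_black_2 in the frame of carrier between -0.012 and 0.012 m and y of vial_black_2 in the frame of carrier between -0.086 and 0.086 m and z of vial_black_3 in the frame of carrier between 0.003 and 0.016 m and x of vial_black_3 in the frame of carrier between -0.012 and 0.012 m and y of vial_black_3 in the frame of carrier between -0.086 and 0.086 m and x of vial_grey in the frame of discard_bin between -0.058 and 0.058 m and y of vial_grey in the frame of discard_bin between -0.068 and 0.068 m and z of vial_grey in the frame of discard_bin between -0.002 and 0.055 m and angle between discard_bin's own z axis and vertical below 0.15 rad and height (world z) of discard_bin below 0.01 m and contact force between the fingers and vial_grey below 0.1 N); the arm keeps its last pose, push and grip.
It fails at once if the spirit lamp, bench timer or tape is pushed more than 30 mm (distance of any of spirit_lamp, bench_timer, tape from where it was at the start of the episode above 0.03 m).
It fails at once if the carrier is tipped more than 0.5 rad (angle between carrier's own z axis and vertical above 0.5 rad).
It fails at once if the carrier is lifted before the grey-capped vial is in the bin (height (world z) of carrier above 0.02 m and not (x of vial_grey in the frame of discard_bin between -0.058 and 0.058 m and y of vial_grey in the frame of discard_bin between -0.068 and 0.068 m and z of vial_grey in the frame of discard_bin between -0.002 and 0.055 m and angle between discard_bin's own z axis and vertical below 0.15 rad and height (world z) of discard_bin below 0.01 m)).
It also fails if it takes over 51 s, if anything falls off the work surface, if the arm or the gripper's body presses on something with over 40 N, if the wrist force passes 120 N, or if a joint passes its speed limit or range.

### The arm

A 6-joint arm with a two-finger parallel gripper is mounted at the origin on a cart in front of the work surface, level with it; the furniture and walls round the work are solid. World frame = base frame: x ahead of the robot, y to its left, z up, the work surface at z = 0. Lengths are in mm, angles in degrees, forces in N, time in s.
With the tool pointing down it reaches from about 350 to 850 mm from the base axis. Payload 8.1 kg.
Tool frame: the origin (TCP) lies between the finger pads, 19 mm behind the fingertips; this is the grasp point; z points along the fingers, y is the line along which they close (so a half turn about z gives the same grasp; the last joint's range is limited). The gripper opens to 85 mm and grips with 20 to 120 N. Pads are 22 mm wide; open, the fingers measure 114 mm over their backs; the gripper's body (76 mm by 85 mm) begins 54 mm behind the grasp point. The pads swing forward as they close: fully open they stand 13 mm farther back than shut.
Start: joints at [-78.575, 7.471, 85.268, -0, 87.261, -4.893], TCP at [168.6, -575.83, 249.992] pointing down, gripper open.
Joint ranges: [-169.43, 169.43], [-51.17, 129.36], [1.28, 143.12], [-76.62, 256.62], [0, 156.53], [-152.29, 152.29]. Speed limits (degrees/s): [136.94, 136.94, 159.86, 180, 180, 180].

### API

Orientations are given as [roll, pitch, yaw] about the fixed x, y, z axes, in that order (R = Rz(yaw) Ry(pitch) Rx(roll)).
In Python, from bench import status, viewer, job gives the robot as it stands.
- The arm moves only by the tool arm_command, never from a script. Its argument "targets" is a list that holds one entry, the list of rows, each a list of 7 numbers: the shift along the world's x, y, z in m, then the turn, a rotation vector about the world's x, y, z in rad, then the opening, from -1 (shut) to 1 (fully open). In form: [[[dx, dy, dz, rx, ry, rz, gripper], ...]]. A call has 1 to 10 rows; each row shifts and turns the commanded pose from where the row before left it; what a row does not reach is not made up. A row lasts 1/8 s, in which the tool goes at most 62.5 mm and 10.7 degrees, less where a joint would pass 70% of its speed; a pose out of reach is approached as far as the arm can. A call with a gripper value outside its range is refused whole. The fingers move at their own pace and stop on an object; "force" is the grip in N (left out, the last holds). Time passes only in rows, so rows that do not move let the fingers close. It gives the time, the measured TCP pose, the force, the opening and the grip force at its end, in the units of the state.
- status.sense(): the state, without advancing time (a new reading comes with each control period).
- viewer.snapshot(name): name is "scene" or "top" or "wrist"; returns the picture (480x640x3 uint8, red, green, blue); there is no depth.
- viewer.camera_model(name): a dict with "vertical_fov" (degrees; the focal length in pixels is half the picture's height over the tangent of half this angle, whatever the lens; pixels are square), "cx", "cy" (the principal point, pixels), "xyz" and "attitude" of the camera in the world. Camera axes: x right, y down, z forward; pixel columns grow to the right and rows downward; lengths in mm; the calibration is good to about 2 mm. A picture is of the moment at which its call begins: read the wrist's pose just before it. camera_model takes no time and is no camera call; for the wrist camera it gives the pose at the moment of the call.
- job.hand_in(): hands the job in; it is judged then, once.
The state is a dict: "time": time; "joint_pos": joint angles; "qd": joint speeds; "joint_efforts": joint torques, N m; "tool_pos": TCP position; "tcp_rot": TCP orientation; "ft_force": force on the tool from outside, world axes, zero at the start; "wrist_torque": the same for the moment, N m; "finger_gap": finger opening in mm; "grip_force": force on a finger pad.
Only numpy, scipy, OpenCV 4.12 (cv2) and the standard library are available. Lean on these libraries where they do the work, as an engineer would, in place of code of your own. Each camera call takes 0.05 s, during which the arm holds its last target. There are 200 camera calls.

## Working session

There is one attempt and no reset: what is moved stays moved. The work goes in short steps, Python scripts to look and compute and a tool call to move; the robot and the scene stay as the last step left them, time stands still between calls to the robot, and variables do not carry over. Pictures are saved under pics/ and viewed, at most 10 in all, crops included, and the job is handed in when it is done.

Besides the shell and the picture viewer there is one more tool, called after "Call:" in YAML: its name, and indented under it one key for each argument. arm_command: Moves the arm, as the interface text tells. Its arguments: {"type":"object","properties":{"targets":{"type":"array"},"force":{"type":"number"}},"required":["targets"]}

```bash
mkdir -p pics; python3 - <<'E'
from bench import status, viewer
import cv2
s=status.sense();print(s)
for n in("scene","top"):
    im=viewer.snapshot(n);cv2.imwrite(f"pics/{n}0.png",im[:,:,::-1]);print(n,viewer.camera_model(n))
print(viewer.camera_model("wrist"))
E
```

```text
{'time': 0.0, 'joint_pos': array([-7.85742425e+01,  7.51456958e+00,  8.53293326e+01,  2.31432183e-04,
        8.72633616e+01, -4.89426390e+00]), 'qd': array([ 0.05147695, -0.03269655,  0.06571613,  0.04403454, -0.01816354,
       -0.03463547]), 'joint_efforts': array([-7.96699132e-04, -5.69392741e+01, -5.00554347e+01, -2.15487165e-05,
        1.50272227e-02, -1.35188671e-05]), 'tool_pos': array([ 168.50756334, -575.30473795,  248.94952335]), 'tcp_rot': array([-1.79893147e+02, -9.38174032e-03,  1.63200014e+01]), 'ft_force': array([ 0.11424605, -0.28773198, -0.68727297]), 'wrist_torque': array([0.00201053, 0.02273381, 0.02499047]), 'grip_force': 0.0, 'finger_gap': 85.30874037804323}
scene {'vertical_fov': 47.761775504274425, 'cx': 325.24746101758177, 'cy': 243.86490943052945, 'xyz': array([ -211.11220937, -1337.2322826 ,  1283.55046538]), 'attitude': array([-131.0980139 ,    0.17688996,  -30.23283758])}
top {'vertical_fov': 46.30418721850437, 'cx': 320.7786119249461, 'cy': 238.60432477708787, 'xyz': array([ 178.01945601, -125.8966215 , 1630.07751388]), 'attitude': array([-1.68326233e+02, -3.03391222e-02, -9.57466796e+01])}
{'vertical_fov': 60.89365413674473, 'cx': 313.8258393320052, 'cy': 238.55020168103792, 'xyz': array([ 242.50045015, -554.48776385,  372.78996929]), 'attitude': array([ 1.62483859e+02,  4.47645251e-02, -7.36727755e+01])}
```

View pics/scene0.png

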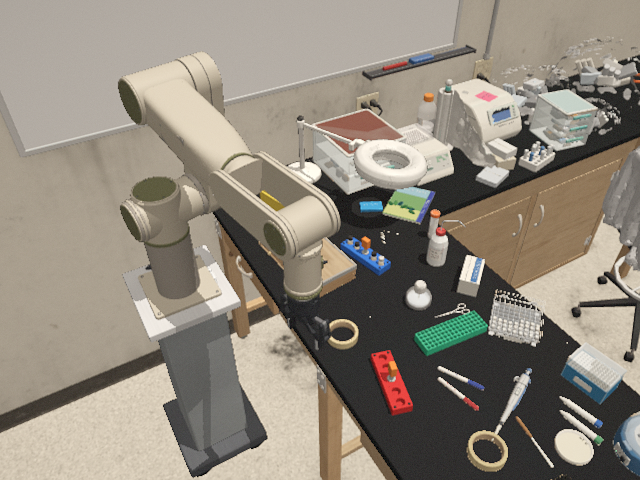

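View pics/top0.png

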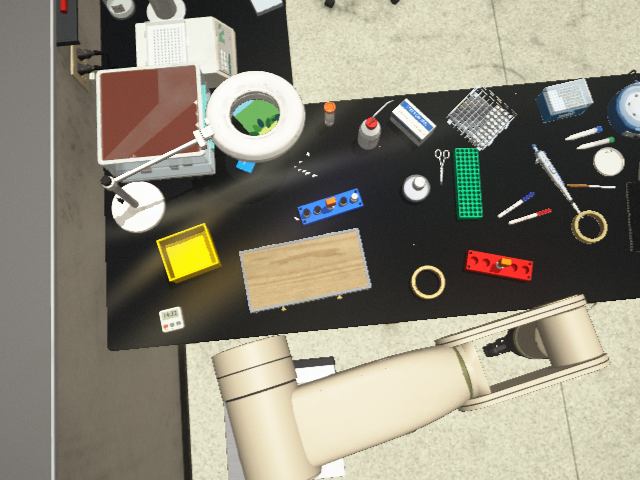

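The scene view shows the blue carrier at about (365,255) and the red decoy at (390,380). In the top view the carrier is at (330,205), with a pale cap at its right end (354,197). The yellow bin is at (188,253), the timer at (172,319), the seed case at (305,270), and a magnifier lamp ring at (255,115). Next I triangulate from the two views.

```bash
cat > h.py <<'E'
import numpy as np, cv2
from scipy.spatial.transform import Rotation as R
from bench import status, viewer
def ray(m,uv):
    f=240/np.tan(np.radians(m["vertical_fov"])/2)
    d=np.array([(uv[0]-m["cx"])/f,(uv[1]-m["cy"])/f,1])
    d=R.from_euler("xyz",m["attitude"],degrees=True).apply(d)
    return np.array(m["xyz"]),d/np.linalg.norm(d)
def onz(m,uv,z):
    o,d=ray(m,uv); return o+d*(z-o[2])/d[2]
def tri(rs):
    A=sum(np.eye(3)-np.outer(d,d) for o,d in rs); b=sum((np.eye(3)-np.outer(d,d))@o for o,d in rs)
    p=np.linalg.solve(A,b); return p,[np.linalg.norm(np.cross(p-o,d)) for o,d in rs]
def mask(im,lo,hi,roi=None):
    h=cv2.cvtColor(im,cv2.COLOR_RGB2HSV); k=cv2.inRange(h,np.array(lo),np.array(hi))
    if roi:
        z=np.zeros_like(k);a,b,c,d=roi;z[b:d,a:c]=k[b:d,a:c];k=z
    return k
def blobs(k,amin=4):
    n,_,s,c=cv2.connectedComponentsWithStats(k)
    return [(int(s[i,4]),c[i].round(1).tolist(),s[i,:4].tolist()) for i in range(1,n) if s[i,4]>=amin]
E
python3 - <<'E'
from h import *
ims={n:cv2.imread(f"pics/{n}0.png")[:,:,::-1].copy() for n in("scene","top")}
M={n:viewer.camera_model(n) for n in ims}
roi={"scene":(325,225,400,280),"top":(285,175,375,235)}
g={}
for n in ims:
    o=blobs(mask(ims[n],(5,150,100),(20,255,255),roi[n]),6);print(n,"orange",o)
    b=mask(ims[n],(100,120,60),(125,255,255),roi[n]);print("blue",blobs(b,30),cv2.minAreaRect(cv2.findNonZero(b)))
    print("grey",blobs(mask(ims[n],(0,0,120),(180,70,255),roi[n]),4))
    g[n]=max(o)[1]
p,e=tri([ray(M[n],g[n]) for n in ims]);print("grip",p,e)
k=mask(ims["top"],(22,120,60),(35,255,255),(140,210,235,300));r=cv2.minAreaRect(cv2.findNonZero(k));print("bin",r,[onz(M["top"],c,70).round() for c in cv2.boxPoints(r)],onz(M["top"],r[0],70))
for nm,uv,z in(("timer",(172,319),19),("case tl",(239,252),62),("case tr",(359,230),62),("case br",(371,289),62),("lamp",(417,187),40),("tape",(428,282),25),("ring",(255,115),300)):print(nm,onz(M["top"],uv,z).round())
c=[cv2.resize(ims[n][roi[n][1]:roi[n][3],roi[n][0]:roi[n][2]],(540,400 if n=="scene" else 360)[::1],interpolation=cv2.INTER_CUBIC) for n in ims]
cv2.imwrite("pics/crop.png",cv2.vconcat([cv2.resize(x,(450,300)) for x in c])[:,:,::-1])
E
```

```text
scene orange [(95, [365.8, 242.0], [361, 236, 10, 13])]
blue [(656, [364.9, 257.0], [340, 237, 51, 39])] ((364.9615173339844, 255.3076934814453), (54.0832633972168, 18.30510711669922), 33.690067291259766)
grey [(362, [338.2, 254.7], [325, 225, 32, 55]), (7, [338.4, 226.3], [338, 225, 2, 4]), (5, [388.2, 231.4], [387, 231, 3, 2]), (24, [382.5, 235.6], [381, 232, 4, 8]), (6, [397.0, 233.5], [396, 233, 3, 2]), (19, [350.1, 241.9], [348, 240, 5, 5]), (8, [383.8, 241.9], [382, 241, 4, 3]), (16, [357.0, 247.5], [354, 246, 6, 4]), (23, [365.1, 252.0], [362, 250, 7, 5]), (53, [380.8, 260.3], [378, 255, 6, 11]), (24, [373.6, 258.0], [371, 256, 6, 5])]
top orange [(56, [330.3, 201.0], [326, 197, 10, 9])]
blue [(992, [330.5, 207.1], [297, 188, 67, 38])] ((330.4537048339844, 206.45196533203125), (20.700284957885742, 64.18878173828125), 72.6459732055664)
grey [(9, [314.0, 175.3], [312, 175, 6, 2]), (47, [354.0, 196.9], [351, 193, 7, 9]), (7, [343.0, 203.7], [341, 203, 5, 2]), (12, [331.1, 207.4], [328, 205, 7, 5]), (8, [317.4, 212.1], [314, 211, 7, 3]), (7, [306.7, 215.4], [304, 214, 6, 3]), (11, [296.5, 218.1], [294, 217, 6, 3]), (106, [343.4, 231.6], [323, 228, 36, 7])]
grip [ 606.67960059 -197.82776744   73.02199306] [np.float64(1.6967109521851294), np.float64(1.696710952185136)]
bin ((195.74267578125, 261.015869140625), (67.80763244628906, 64.49874114990234), 69.775146484375) [array([541., 313.,  70.]), array([589., 138.,  70.]), array([400.,  84.,  70.]), array([354., 255.,  70.])] [469.7589592  197.63732277  70.        ]
timer [319. 285.  19.]
case tl [485.  76.  62.]
case tr [ 514. -271.   62.]
case br [ 343. -285.   62.]
lamp [ 631. -458.   40.]
tape [ 350. -454.   25.]
ring [786. -20. 300.]
```

View pics/crop.png

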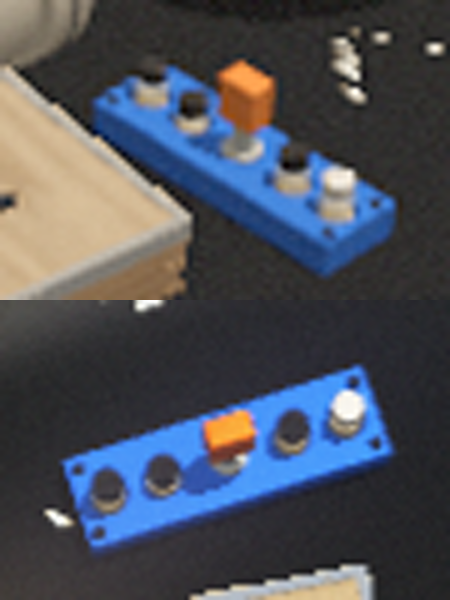

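The crop shows the white/grey cap at the right end (-y) socket, top pixel (354,196). The other three caps are black. The grip is at about (607,-198,73). Next I compute the yaw and bin from these pixels.

```bash
python3 - <<'E'
from h import *
T=viewer.camera_model("top");S=viewer.camera_model("scene")
a=onz(T,(354.4,195.8),53);b=onz(T,(306.6,211.3),53);print(a,b,"yaw",np.degrees(np.arctan2(-(b-a)[0],(b-a)[1])),np.linalg.norm(b-a))
# scene crop: x scale 6, y scale 300/55
f=lambda x,y:(325+x/6,225+y*55/300)
print("grey cap tri",tri([ray(T,(354.4,195.8)),ray(S,f(338,178))]))
print("left cap tri",tri([ray(T,(306.6,211.3)),ray(S,f(152,70))]))
print("ring tri",tri([ray(T,(255,113)),ray(S,(390,160))]))
im=cv2.imread("pics/top0.png")[:,:,::-1].copy()
k=mask(im,(22,200,90),(35,255,255),(140,210,235,300));print(blobs(k,20));k=cv2.morphologyEx(k,cv2.MORPH_OPEN,np.ones((5,5)))
r=cv2.minAreaRect(cv2.findNonZero(k));P=cv2.boxPoints(r);print(r,[onz(T,c,70).round() for c in P],onz(T,r[0],70))
E
```

```text
[ 619.12059221 -269.63753427   53.        ] [ 586.65535816 -126.55743876   53.        ] yaw 12.784094880372937 146.71709223637274
grey cap tri (array([ 621.67982242, -270.64152796,   51.18794826]), [np.float64(2.1275741122858034), np.float64(2.1275741122857825)])
left cap tri (array([ 589.81176707, -127.16331519,   47.05310794]), [np.float64(1.676173174585084), np.float64(1.6761731745850288)])
ring tri (array([824.01444882, -15.31898863, 231.03728369]), [np.float64(0.3567142736587077), np.float64(0.3567142736588376)])
[(2004, [190.5, 256.1], [156, 223, 65, 60])]
((189.31234741210938, 257.0174560546875), (38.57463836669922, 54.936500549316406), 68.74949645996094) [array([515., 305.,  70.]), array([558., 158.,  70.]), array([451., 125.,  70.]), array([409., 271.,  70.])] [482.98108164 215.03933274  70.        ]
```

Call:
arm_command:
  targets:
    - [[0.043, 0.034, 0, 0, 0, 0.151, 0.0], [0.043, 0.034, 0, 0, 0, 0.151, 0.0], [0.043, 0.034, 0, 0, 0, 0.151, 0.0], [0.043, 0.034, 0, 0, 0, 0.151, 0.0], [0.043, 0.034, 0, 0, 0, 0.151, 0.0], [0.043, 0.034, 0, 0, 0, 0.151, 0.0], [0.043, 0.034, 0, 0, 0, 0.151, 0.0], [0.043, 0.034, 0, 0, 0, 0.151, 0.0], [0.043, 0.034, 0, 0, 0, 0.151, 0.0], [0.043, 0.034, 0, 0, 0, 0.151, 0.0]]

```text
time: 1.35
tool_pos: [599.6, -234.5, 249.5]
tcp_rot: [-180.0, -0.0, 103.1]
ft_force: [0.4, -1.2, 0.3]
finger_gap: 42.4
grip_force: 0.0
```

Call:
arm_command:
  targets:
    - [[0, 0, 0, 0, 0, 0, 0.0], [0, 0, 0, 0, 0, 0, 0.0], [0, 0, 0, 0, 0, 0, 0.0]]

```text
time: 1.72
tool_pos: [597.8, -236.7, 249.8]
tcp_rot: [-180.0, -0.0, 102.7]
ft_force: [-0.1, -0.0, 0.0]
finger_gap: 42.7
grip_force: 0.0
```

```bash
python3 - <<'E'
from h import *
import json
s=status.sense();print(s["time"],s["tool_pos"],s["tcp_rot"],s["finger_gap"],s["joint_pos"].round())
m=viewer.camera_model("wrist");im=viewer.snapshot("wrist");cv2.imwrite("pics/w1.png",im[:,:,::-1])
json.dump({k:np.array(v).tolist() for k,v in m.items()},open("w1.json","w"))
E
```

```text
1.725 [ 597.77660814 -236.72909658  249.82483937] [-1.79968184e+02 -4.88492714e-03  1.02721125e+02] 42.702887704257314 [-26.  14.  78.  -0.  88. -39.]
```

View pics/w1.png

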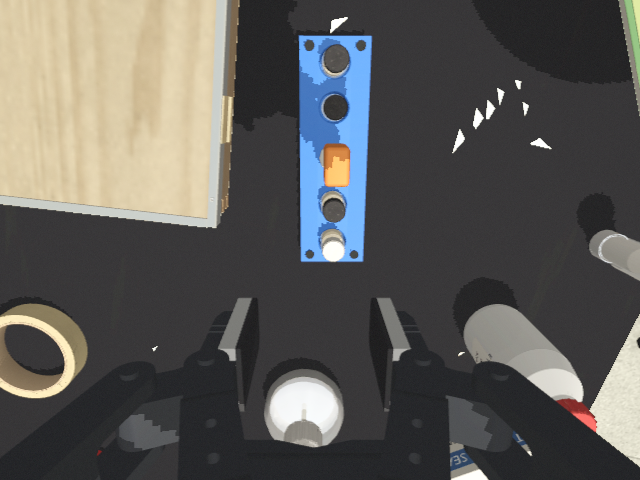

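The wrist view shows the carrier nearly aligned, with the grip top at about (337,155–165) and the grey cap at (333,250). The black caps are at (333,208), (336,107) and (336,60). I'll take a second, lower view over the vial.

Call:
arm_command:
  targets:
    - [[0.012, -0.017, -0.04, 0, 0, 0, 0.0], [0.012, -0.017, -0.04, 0, 0, 0, 0.0], [0, 0, -0.04, 0, 0, 0, 0.0], [0, 0, 0, 0, 0, 0, 0.0], [0, 0, 0, 0, 0, 0, 0.0]]

```text
time: 2.4
tool_pos: [622.9, -270.6, 132.0]
tcp_rot: [179.9, 0.1, 102.8]
ft_force: [0.0, -0.8, 1.1]
finger_gap: 42.6
grip_force: 0.0
```

```bash
cat > w2.py <<'E'
from h import *
import json
s=status.sense();print(s["time"],s["tool_pos"],s["tcp_rot"])
m2=viewer.camera_model("wrist");im2=viewer.snapshot("wrist");cv2.imwrite("pics/w2.png",im2[:,:,::-1])
m1=json.load(open("w1.json"));im1=cv2.imread("pics/w1.png")[:,:,::-1].copy()
res={}
for im,m,nm in((im1,m1,1),(im2,m2,2)):
    b=mask(im,(100,150,80),(125,255,255));n,l,st,c=cv2.connectedComponentsWithStats(b)
    i=1+st[1:,4].argmax();r=cv2.minAreaRect(cv2.findNonZero((l==i).astype(np.uint8)))
    print(nm,"blue",r)
    P=[onz(m,p,26) for p in cv2.boxPoints(r)]
    ce=np.mean(P,0);e=max(((P[1]-P[0]),(P[2]-P[1])),key=np.linalg.norm);e=e*np.sign(e[1]);print(" centre",ce.round(1),"yaw",np.degrees(np.arctan2(-e[0],e[1])),np.linalg.norm(e))
    x,y,w,h=st[i,:4]
    print(" orange",blobs(mask(im,(5,120,100),(22,255,255),(x,y,x+w,y+h)),60))
    print(" white",blobs(mask(im,(0,0,180),(180,50,255),(x,y,x+w,y+h)),40))
    print(" black",blobs(mask(im,(0,0,0),(180,255,70),(x,y,x+w,y+h)),150))
E
python3 w2.py
```

```text
2.4 [ 622.9294423  -270.61030868  132.0031287 ] [1.79917983e+02 7.12600121e-02 1.02784010e+02]
1 blue ((324.5, 99.0), (122.0, 51.0), 90.0)
 centre [ 587.8 -154.5   26. ] yaw 14.261185163987562 93.24032349347503
 orange [(421, [336.2, 152.3], [324, 144, 26, 17])]
 white [(48, [332.9, 71.8], [323, 67, 23, 9])]
 black [(456, [335.1, 107.2], [324, 95, 24, 25])]
2 blue ((310.7509460449219, 108.0267562866211), (219.8241424560547, 102.79159545898438), 87.95458984375)
 centre [ 605.5 -200.2   26. ] yaw 16.98734116877257 112.79712401035381
 orange [(3125, [311.3, 107.0], [290, 71, 44, 73])]
 white [(181, [314.1, 40.6], [294, 24, 39, 25]), (129, [313.4, 171.8], [296, 167, 35, 18])]
 black [(754, [306.5, 24.3], [292, 0, 39, 44]), (728, [257.9, 150.4], [256, 30, 7, 188]), (1076, [311.6, 190.1], [294, 171, 36, 39])]
```

View pics/w2.png

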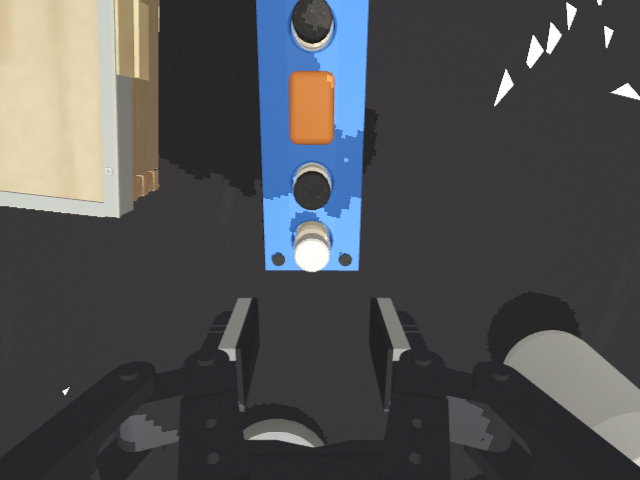

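In view 2 the grip top is at (311,107), the grey cap at (312,254), and the near black cap at (312,190). The carrier sides converge evenly about column 312, so the tool is already square to it. I'll triangulate the cap, the grip and the black cap.

```bash
python3 - <<'E'
from h import *
import json
m1=json.load(open("w1.json"));m2=viewer.camera_model("wrist")
i1,i2=[cv2.imread(f"pics/w{i}.png")[:,:,::-1].copy() for i in(1,2)]
w1=blobs(mask(i1,(0,0,215),(180,60,255),(310,225,355,275)),20);w2=blobs(mask(i2,(0,0,215),(180,60,255),(285,215,340,285)),20);print(w1,w2)
o1=blobs(mask(i1,(5,120,60),(22,255,255),(305,130,365,200)),60);o2=blobs(mask(i2,(5,120,60),(22,255,255),(270,50,350,160)),60);print(o1,o2)
a,b=max(w1)[1],max(w2)[1]
print("grey",tri([ray(m1,a),ray(m2,b)]),onz(m2,b,53),onz(m1,a,53))
print("grip",tri([ray(m1,max(o1)[1]),ray(m2,max(o2)[1])]),onz(m2,max(o2)[1],88))
for z,q in((26,[(265,270),(359,270)]),):
  p=[onz(m2,u,z) for u in q];print(p,"yaw",np.degrees(np.arctan2((p[1]-p[0])[1],(p[1]-p[0])[0])),np.linalg.norm(p[1]-p[0]))
E
```

```text
[(351, [333.3, 251.0], [322, 242, 23, 19])] [(44, [320.6, 233.4], [314, 229, 13, 11]), (889, [311.7, 254.9], [294, 239, 36, 33])]
[(1059, [336.3, 164.8], [324, 144, 26, 43])] [(3125, [311.3, 107.0], [290, 71, 44, 73])]
grey (array([ 623.0205756 , -272.66404096,   40.25875707]), [np.float64(0.27064170622365374), np.float64(0.2706417062236374)]) [ 622.15903451 -268.39817221   53.        ] [ 621.29668771 -268.1986374    53.        ]
grip (array([ 605.38882857, -195.88619388,   74.99343386]), [np.float64(0.30604820256443055), np.float64(0.3060482025643388)]) [ 605.6909447  -195.73427627   88.        ]
[array([ 598.7302533 , -293.76598817,   26.        ]), array([ 654.43316115, -281.1510132 ,   26.        ])] yaw 12.760463359865565 57.11349697129984
```

Call:
arm_command:
  targets:
    - [[-0.001, 0.002, -0.03, 0, 0, 0, 0.0], [0, 0, -0.03, 0, 0, 0, 0.0], [0, 0, -0.02, 0, 0, 0, 0.0], [0, 0, 0, 0, 0, 0, 0.0], [0, 0, 0, 0, 0, 0, 0.0]]

```text
time: 3.08
tool_pos: [622.7, -268.4, 51.9]
tcp_rot: [179.9, 0.1, 102.8]
ft_force: [0.4, -0.9, 0.2]
finger_gap: 43.0
grip_force: 0.0
```

Call:
arm_command:
  targets:
    - [[0, 0, 0, 0, 0, 0, -0.7], [0, 0, 0, 0, 0, 0, -1], [0, 0, 0, 0, 0, 0, -1], [0, 0, 0, 0, 0, 0, -1], [0, 0, 0, 0, 0, 0, -1]]
  force: 25

```text
time: 3.7
tool_pos: [622.6, -268.4, 51.7]
tcp_rot: [179.9, 0.1, 102.8]
ft_force: [-0.2, 0.3, 6.1]
finger_gap: 20.1
grip_force: 25.2
```

Call:
arm_command:
  targets:
    - [[0, 0, 0.02, 0, 0, 0, -1], [0, 0, 0.04, 0, 0, 0, -1], [0, 0, 0.05, 0, 0, 0, -1], [0, 0, 0.05, 0, 0, 0, -1], [-0.02, 0.05, 0.03, 0, 0, 0, -1], [-0.02, 0.055, 0.03, 0, 0, 0, -1], [-0.02, 0.055, 0, 0, 0, 0, -1], [-0.02, 0.055, 0, 0, 0, 0, -1], [-0.02, 0.055, 0, 0, 0, 0, -1], [-0.02, 0.05, 0, 0, 0, 0, -1]]

```text
time: 4.95
tool_pos: [501.6, 51.2, 269.9]
tcp_rot: [179.9, 0.0, 102.8]
ft_force: [0.6, 1.2, -0.5]
finger_gap: 19.8
grip_force: 24.7
```

Call:
arm_command:
  targets:
    - [[-0.02, 0.05, 0, 0, 0, 0, -1], [0, 0.0, 0, 0, 0, 0, -1], [0, 0, 0, 0, 0, 0, -1]]

```text
time: 5.32
tool_pos: [482.7, 99.3, 269.5]
tcp_rot: [179.9, 0.0, 102.9]
ft_force: [0.6, -1.1, 0.2]
finger_gap: 19.9
grip_force: 24.7
```

```bash
python3 - <<'E'
from h import *
s=status.sense();print(s["time"],s["tool_pos"],s["tcp_rot"],s["finger_gap"],s["ft_force"])
m=viewer.camera_model("wrist");im=viewer.snapshot("wrist");cv2.imwrite("pics/w3.png",im[:,:,::-1])
k=mask(im,(20,150,60),(35,255,255));n,l,st,c=cv2.connectedComponentsWithStats(k);i=1+st[1:,4].argmax()
r=cv2.minAreaRect(cv2.findNonZero((l==i).astype(np.uint8)));P=[onz(m,p,70) for p in cv2.boxPoints(r)];print(r,np.round(P),np.mean(P,0))
E
```

```text
5.325 [482.74909121  99.28310475 269.47947467] [1.79929156e+02 3.70698874e-02 1.02884566e+02] 19.8584448359355 [ 0.58086494 -1.09591951  0.23783527]
((376.5, 78.5), (157.0, 179.0), 90.0) [[431. 241.  70.]
 [553. 269.  70.]
 [590. 166.  70.]
 [453. 134.  70.]] [506.91547984 202.33267987  70.        ]
```

View pics/w3.png

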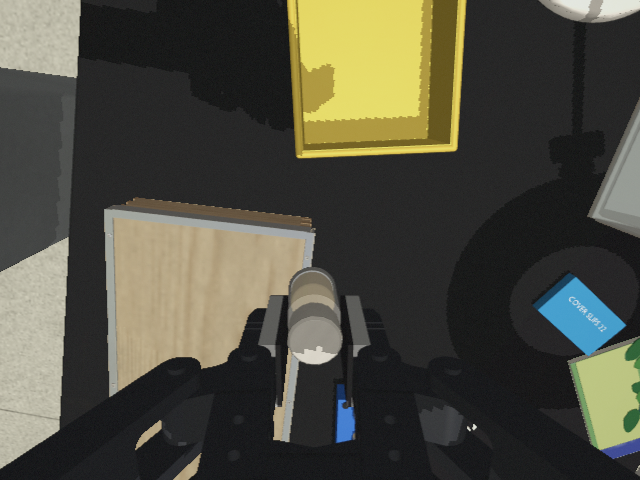

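The wrist view shows the vial held with its cap between the fingers, and the bin ahead with near rim corners at (297,158) and (457,150). I'll use that rim to find the bin's centre.

```bash
python3 - <<'E'
from h import *
m=viewer.camera_model("wrist");T=viewer.camera_model("top")
a=onz(m,(297,158),68);b=onz(m,(458,150),68);e=b-a;L=np.linalg.norm(e);n=np.array([-e[1],e[0],0])/L
print(a,b,L,"yaw",np.degrees(np.arctan2(e[1],e[0])),"centre",(a+b)/2+70*n)
print(onz(T,(188,253),70))
E
```

```text
[461.25273415 134.67459584  68.        ] [582.56981808 168.61211998  68.        ] 125.97456250342587 yaw 15.628555624727301 centre [503.05328889 219.05534733  68.        ]
[494.85122648 218.11562852  70.        ]
```

Call:
arm_command:
  targets:
    - [[0.007, 0.04, 0, 0, 0, 0, -1], [0.006, 0.04, 0, 0, 0, 0, -1], [0.006, 0.04, -0.03, 0, 0, 0, -1], [0, 0, -0.05, 0, 0, 0, -1], [0, 0, -0.05, 0, 0, 0, -1], [0, 0, -0.045, 0, 0, 0, -1], [0, 0, -0.02, 0, 0, 0, -1], [0, 0, 0, 0, 0, 0, -1], [0, 0, 0, 0, 0, 0, -0.2], [0, 0, 0, 0, 0, 0, -0.2]]

```text
time: 6.62
tool_pos: [503.1, 219.5, 75.3]
tcp_rot: [179.8, -0.0, 102.8]
ft_force: [0.5, -0.1, 0.6]
finger_gap: 34.2
grip_force: 0.0
```

Call:
arm_command:
  targets:
    - [[0, 0, 0, 0, 0, 0, -0.2], [0, 0, 0, 0, 0, 0, -0.2], [0, 0, 0.04, 0, 0, 0, -0.2], [0, 0, 0.06, 0, 0, 0, -0.2], [0, 0, 0.06, 0, 0, 0, -0.2], [0, -0.03, 0.05, 0, 0, 0, -0.2], [0, -0.05, 0, 0, 0, 0, -0.2], [0, -0.05, 0, 0, 0, 0, -0.2], [0, 0, 0, 0, 0, 0, -0.2]]

```text
time: 7.75
tool_pos: [501.7, 86.6, 283.9]
tcp_rot: [180.0, 0.1, 102.6]
ft_force: [-0.5, 0.6, 0.7]
finger_gap: 34.0
grip_force: 0.0
```

```bash
python3 - <<'E'
from h import *
s=status.sense();print(s["time"],s["tool_pos"],s["tcp_rot"],s["finger_gap"],s["ft_force"])
im=viewer.snapshot("wrist");t=viewer.snapshot("top")
cv2.imwrite("pics/w4.png",cv2.hconcat([cv2.resize(im,(400,300)),cv2.resize(t[160:310,130:330],(400,300))])[:,:,::-1])
E
```

```text
7.75 [501.66134989  86.62551156 283.9339443 ] [1.79966680e+02 5.31271534e-02 1.02614395e+02] 33.988621366343246 [-0.50824281  0.62032313  0.66662037]
```

View pics/w4.png

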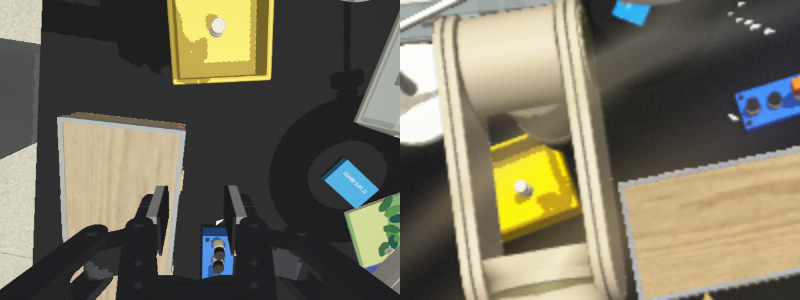

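The grey vial stands in the bin, with its cap near the bin's centre in both views. I'm moving back to re-measure the grip, since extraction may have shifted the carrier.

Call:
arm_command:
  targets:
    - [[0.015, -0.045, 0, 0, 0, 0, 0], [0.015, -0.052, 0, 0, 0, 0, 0], [0.015, -0.052, 0, 0, 0, 0, 0], [0.015, -0.052, 0, 0, 0, 0, 0], [0.015, -0.052, 0, 0, 0, 0, 0], [0.015, -0.052, -0.02, 0, 0, 0, 0], [0.014, -0.052, -0.04, 0, 0, 0, 0], [0, 0, -0.04, 0, 0, 0, 0], [0, 0, 0, 0, 0, 0, 0], [0, 0, 0, 0, 0, 0, 0]]

```text
time: 9.1
tool_pos: [605.7, -262.9, 187.9]
tcp_rot: [179.9, 0.0, 102.9]
ft_force: [0.5, 0.2, 1.0]
finger_gap: 42.4
grip_force: 0.0
```

```bash
python3 - <<'E'
from h import *
s=status.sense();print(s["time"],s["tool_pos"],s["tcp_rot"],s["finger_gap"])
m=viewer.camera_model("wrist");im=viewer.snapshot("wrist");cv2.imwrite("pics/w5.png",im[:,:,::-1])
k=mask(im,(5,120,60),(22,255,255),(240,40,420,330))
k=cv2.morphologyEx(k,cv2.MORPH_OPEN,np.ones((5,5)))
o=max(blobs(k,100));r=cv2.minAreaRect(cv2.findNonZero(k));print(o,r,onz(m,o[1],88))
b=mask(im,(100,100,60),(125,255,255),(200,0,450,330));print(sorted(blobs(b,300)))
for v in range(max(0,o[2][1]-10),300,40):
  u=np.flatnonzero(b[v]); 
  if len(u):print(v,u[0],u[-1],onz(m,((u[0]+u[-1])/2,v),26).round(1))
E
```

```text
9.1 [ 605.66801009 -262.87286876  187.85483798] [1.79932779e+02 3.84083109e-02 1.02934400e+02] 42.36740437824682
(1729, [339.2, 128.8], [323, 103, 34, 53]) ((339.5, 129.0), (52.0, 33.0), 90.0) [ 603.95328983 -195.06195546   88.        ]
[(16911, [333.7, 126.8], [292, 0, 92, 257])]
93 292 378 [ 600.  -175.4   26. ]
133 292 376 [ 605.5 -200.4   26. ]
173 293 373 [ 611.2 -226.8   26. ]
213 293 371 [ 617.4 -254.9   26. ]
253 293 369 [ 623.9 -284.7   26. ]
```

View pics/w5.png

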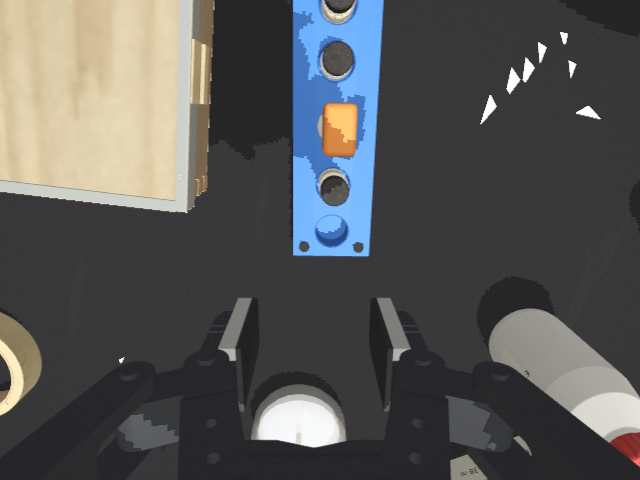

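The empty socket is at (331,229), the three black vials are seated, and the grip is at (339,129), which gives about (604,-196). Moving in to grasp it.

Call:
arm_command:
  targets:
    - [[-0.001, 0.035, 0, 0, 0, 0, 0], [0, 0.032, 0, 0, 0, 0, 0], [0, 0, -0.03, 0, 0, 0, 0], [0, 0, -0.04, 0, 0, 0, 0], [0, 0, -0.03, 0, 0, 0, 0], [0, 0, -0.016, 0, 0, 0, 0], [0, 0, 0, 0, 0, 0, 0], [0, 0, 0, 0, 0, 0, 0]]

```text
time: 10.15
tool_pos: [605.1, -197.4, 72.6]
tcp_rot: [179.8, 0.1, 102.8]
ft_force: [0.4, -0.6, 0.9]
finger_gap: 42.9
grip_force: 0.0
```

Call:
arm_command:
  targets:
    - [[0, 0, 0, 0, 0, 0, -0.5], [0, 0, 0, 0, 0, 0, -0.7], [0, 0, 0, 0, 0, 0, -1], [0, 0, 0, 0, 0, 0, -1], [0, 0, 0, 0, 0, 0, -1], [0, 0, 0, 0, 0, 0, -1]]
  force: 80

```text
time: 10.9
tool_pos: [604.9, -197.4, 72.0]
tcp_rot: [179.9, 0.1, 102.8]
ft_force: [1.3, 0.3, 6.5]
finger_gap: 17.0
grip_force: 79.2
```

Grip gap is 17 mm, so the block is held. Lifting gently by 150 mm.

Call:
arm_command:
  targets:
    - [[0, 0, 0.005, 0, 0, 0, -1], [0, 0, 0.01, 0, 0, 0, -1], [0, 0, 0.018, 0, 0, 0, -1], [0, 0, 0.022, 0, 0, 0, -1], [0, 0, 0.025, 0, 0, 0, -1], [0, 0, 0.025, 0, 0, 0, -1], [0, 0, 0.02, 0, 0, 0, -1], [0, 0, 0.015, 0, 0, 0, -1], [0, 0, 0.007, 0, 0, 0, -1], [0, 0, 0.003, 0, 0, 0, -1]]

```text
time: 12.15
tool_pos: [603.5, -196.9, 220.1]
tcp_rot: [-180.0, -0.0, 102.8]
ft_force: [0.1, -0.3, -3.6]
finger_gap: 16.9
grip_force: 78.2
```

Call:
arm_command:
  targets:
    - [[0, 0, 0, 0, 0, 0, -1], [0, 0, 0, 0, 0, 0, -1], [0, 0, 0, 0, 0, 0, -1], [0, 0, 0, 0, 0, 0, -1], [0, 0, 0, 0, 0, 0, -1], [0, 0, 0, 0, 0, 0, -1]]

```text
time: 12.9
tool_pos: [603.6, -197.0, 220.3]
tcp_rot: [180.0, 0.0, 102.8]
ft_force: [0.1, -0.6, -4.3]
finger_gap: 17.1
grip_force: 78.3
```

```bash
python3 - <<'E'
from h import *
s=status.sense();print(s["time"],s["tool_pos"],s["tcp_rot"],s["finger_gap"],s["grip_force"],s["ft_force"],s["wrist_torque"])
im=viewer.snapshot("wrist");t=viewer.snapshot("scene")
cv2.imwrite("pics/w6.png",cv2.hconcat([cv2.resize(im,(400,300)),cv2.resize(t[170:290,310:470],(400,300))])[:,:,::-1])
E
```

```text
12.9 [ 603.64414508 -197.01871756  220.25679944] [1.79999660e+02 2.85779267e-03 1.02833811e+02] 17.100554747283418 78.25645565986633 [ 0.10477529 -0.61702315 -4.28246589] [-0.04433438  0.01315138  0.00841302]
```

View pics/w6.png

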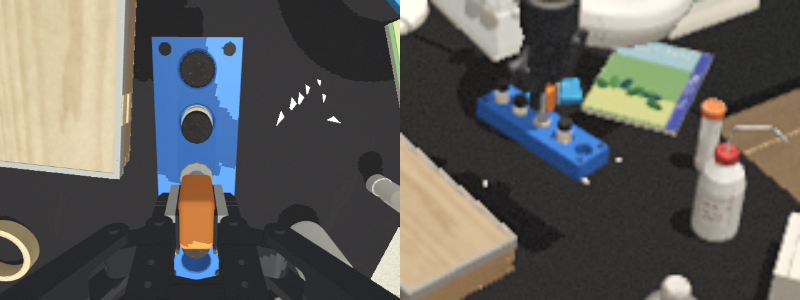

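The carrier hangs level in the air by its grip, with the three black vials seated. The wrist load is 4.3 N and steady, and the underside is about 148 mm up.

```bash
python3 -c "
from bench import job;print(job.hand_in())"
```

```text
the job is handed in; nothing more can be done
None
```

The grey-capped vial is in the discard bin, and the job was handed in with the carrier held level by its grip about 148 mm up and its three black-capped vials seated; no verdict came back.

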